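# Put the mixed-up hardware bins back in their own bays

## Task

The yellow hardware bins have been put away wrongly: three stand in one another's bays of the bin rack and the fourth was left on the bench. Put every bin back into the bay whose sample piece matches what is in the bin, standing flat on the floor of the bay between its battens, lengthwise as the bay lies (either way round), using a free spot as you swap them. Keep the bins upright and set them down rather than dropping them, so that nothing spills, leave the glue bottle standing, and let go of everything at the end.

Things in the scene. Friction and masses are not known exactly. Their poses are not given: they have to be found in the camera images.
- bin_dowels: Loose open yellow plastic bin of wooden dowel pins (sticks 10 mm thick, 48 mm long), about 0.12 kg. All four bins are alike but for the contents, which stay put below the rim: 80 mm long (x), 55 mm wide (y), 45 mm high, stiff upright walls 2.5 mm thick. Origin: centre of the underside, z up. Lift it across its 55 mm width.
- bin_knobs: Loose open yellow plastic bin of turned wooden drawer knobs (round, 30 mm across, 24 mm high), about 0.16 kg. All four bins are alike but for the contents, which stay put below the rim: 80 mm long (x), 55 mm wide (y), 45 mm high, stiff upright walls 2.5 mm thick. Origin: centre of the underside, z up. Lift it across its 55 mm width.
- bin_nuts: Loose open yellow plastic bin of steel hex nuts (24 mm across flats, 13 mm high, dark hole), about 0.34 kg. All four bins are alike but for the contents, which stay put below the rim: 80 mm long (x), 55 mm wide (y), 45 mm high, stiff upright walls 2.5 mm thick. Origin: centre of the underside, z up. Lift it across its 55 mm width.
- bin_hinges: Loose open yellow plastic bin of flat steel butt hinges (48 x 40 mm plates, barrel down the middle), about 0.26 kg. All four bins are alike but for the contents, which stay put below the rim: 80 mm long (x), 55 mm wide (y), 45 mm high, stiff upright walls 2.5 mm thick. Origin: centre of the underside, z up. Lift it across its 55 mm width.
- bay_dowels: Bay marked by one wooden dowel pin lying across, fixed on the ledge at its end away from the robot; one of four on a plywood rack, 148 mm apart in x, 115 mm in y. Origin: under the middle of the bin's place; floor 6 mm above it, inside 6 mm high battens, 96 mm (x) by 71 mm (y). x: the bin's length, towards the ledge at x 48 to 91 mm, 12 mm above the floor, sample at x = 70 mm, to 24 mm high.
- bay_knobs: Bay marked by one wooden drawer knob, fixed on the ledge at its end away from the robot; one of four on a plywood rack, 148 mm apart in x, 115 mm in y. Origin: under the middle of the bin's place; floor 6 mm above it, inside 6 mm high battens, 96 mm (x) by 71 mm (y). x: the bin's length, towards the ledge at x 48 to 91 mm, 12 mm above the floor, sample at x = 70 mm, to 24 mm high.
- bay_nuts: Bay marked by one steel hex nut, fixed on the ledge at its end away from the robot; one of four on a plywood rack, 148 mm apart in x, 115 mm in y. Origin: under the middle of the bin's place; floor 6 mm above it, inside 6 mm high battens, 96 mm (x) by 71 mm (y). x: the bin's length, towards the ledge at x 48 to 91 mm, 12 mm above the floor, sample at x = 70 mm, to 24 mm high.
- bay_hinges: Bay marked by one steel butt hinge laid open, fixed on the ledge at its end away from the robot; one of four on a plywood rack, 148 mm apart in x, 115 mm in y. Origin: under the middle of the bin's place; floor 6 mm above it, inside 6 mm high battens, 96 mm (x) by 71 mm (y). x: the bin's length, towards the ledge at x 48 to 91 mm, 12 mm above the floor, sample at x = 70 mm, to 24 mm high.
- glue_bottle: Loose standing bottle of wood glue, 56 mm across, 150 mm high. Origin: centre of its underside, z up. To be left standing.

How it is judged:
By the outcome, as a careful person would: the job done as asked, in the order asked, and still so for the second after the job is handed in, with the robot touching nothing.
It also fails if it takes over 112 s, if anything falls off the work surface, if the arm or the gripper's body presses on something with over 40 N, if the wrist force passes 120 N, or if a joint passes its speed limit or range.

## Robot

A 7-joint arm with a two-finger parallel gripper is mounted at the origin on the work surface. World frame = base frame: x ahead of the robot, y to its left, z up, the work surface at z = 0. Lengths are in m, angles in rad, forces in N, time in s.
With the tool pointing down it reaches from about 0.425 to 0.95 m from the base axis. Payload 16.7 kg.
Tool frame: the origin (TCP) lies midway between the tips of the shut fingers; the grasp point (between the pads) lies 19 mm behind it (bot.grip_depth is the distance from the TCP to the grasp point, in m); z points along the fingers, y is the line along which they close (so a half turn about z gives the same grasp; the last joint's range is limited). The gripper opens to 94 mm and grips with 3 to 60 N. Pads are 16 mm wide; open, the fingers measure 119 mm over their backs; the gripper's body (75 mm by 177 mm) begins 78 mm behind the grasp point.
Start: joints at [-1.26, 0.426, 0.074, 1.606, -0.034, 1.111, -0.067], TCP at [0.3, 0.605, 0.205] pointing down, gripper open.
Joint ranges: [-2.85, 2.85], [-0.5, 2.14], [-1.23, 1.37], [0.21, 2.46], [-1.02, 4.16], [0.16, 2.05], [-2.73, 2.73]. Speed limits (rad/s): [1.89, 1.89, 2.39, 2.39, 3.01, 3.01, 3.01].

## Interface

Orientations are given as a rotation vector (axis times angle).
In Python, from station import bot gives the robot as it stands. The module is installed in compiled form; this text tells all that it offers. Calls block until the motion is done:
- bot.reach(position, orientation): joint-space move of the TCP to a pose.
- bot.servo_line(position, orientation=None, v=0.15): straight line of the TCP; orientation=None keeps the orientation; v is the mean speed in m/s.
- bot.movej(angles): joint-space move.
- bot.gripper_open() and bot.grasp(effort=None): open the fingers fully, or close them until they stop; effort is the grip in N (None keeps the last).
- bot.pause(seconds).
- bot.ik(position, orientation): joint angles nearest the present ones, or None.
- bot.grab_frame(name): name is "scene" or "top"; returns (picture, depth): 420x560x3 uint8, blue, green, red; 420x560 float32, m along the optical axis (not along the pixel's ray), 0 where there is no reading.
- bot.get_calibration(name): a dict with "K" (3x3 intrinsics, pixels), "eye" and "orientation" of the camera in the world. Camera axes: x right, y down, z forward; pixel columns grow to the right and rows downward; lengths in m; the calibration is good to about 2 mm. A picture is of the moment at which its call begins. get_calibration takes no time and is no camera call.
A pose or a line that the arm cannot do raises bot.PlanningError and nothing moves.
- bot.job_done(): hands the job in; it is judged then, once.
Trained networks look in the newest picture that a camera, given by its name, has taken for a name from the list of things; names that differ only in an ending like _2 or _b are one class to them, and where a whole thing is asked for, a point or a joint stands for the part that bears it (a point fixed in the world has none). Each returns a list of dicts, best first, with "score" (0 to 1); they miss things now and then, are a little off and sometimes report something else, mostly with a low value. They report only what shows in the picture. A call takes as long as a camera call.
- bot.find_in(camera, label): "box" ([centre column, centre row, width, height] in pixels, round what is visible of it).
- bot.regions_of(camera, label): "pixels" (420x560 bool, what is visible of it) and "box" ([centre column, centre row, width, height] in pixels, round what is visible of it).
Readings, each from a call of its own:
- bot.read_time(): time.
- bot.read_joint_positions(): joint angles.
- bot.read_qvel(): joint speeds.
- bot.read_joint_efforts(): joint torques, N m.
- bot.read_position(): TCP position.
- bot.read_orientation(): TCP orientation.
- bot.read_force(): force on the tool from outside, world axes, zero at the start.
- bot.read_ft_torque(): the same for the moment, N m.
- bot.read_finger_gap(): finger opening in m.
- bot.read_gripper_force(): force on a finger pad.
Only numpy, scipy, OpenCV 4.12 (cv2) and the standard library are available. Lean on these libraries where they do the work, as an engineer would, in place of code of your own. Each camera call takes 0.05 s, during which the arm holds its last target. There are 200 camera calls.

## Working session

There is one attempt and no reset: what is moved stays moved. The work goes in short steps, each a Python script; the robot and the scene stay as the last script left them, time stands still between calls to the robot, and variables do not carry over. Pictures are saved under pics/ and viewed, at most 14 in all, crops included, and the job is handed in when it is done.

```bash
mkdir -p pics; cat > h.py <<'E'
import numpy as np, cv2
from scipy.spatial.transform import Rotation as R
from station import bot
def cloud(cam, d):
    c=bot.get_calibration(cam); K=np.array(c["K"]); o=np.array(c["orientation"],float)
    M=o if o.shape==(3,3) else R.from_rotvec(o).as_matrix()
    v,u=np.mgrid[:d.shape[0],:d.shape[1]]
    P=np.stack([(u-K[0,2])/K[0,0]*d,(v-K[1,2])/K[1,1]*d,d],-1)
    return P@M.T+np.array(c["eye"])
E
python3 - <<'E'
from h import *
for c in("scene","top"):
    p,d=bot.grab_frame(c); cv2.imwrite(f"pics/{c}0.png",p); P=cloud(c,d)
    print(c,bot.get_calibration(c)["eye"],bot.get_calibration(c)["orientation"])
    for n in("bin_dowels","bin_knobs","bin_nuts","bin_hinges","bay_dowels","bay_knobs","bay_nuts","bay_hinges","glue_bottle"):
        for r in bot.regions_of(c,n)[:3]:
            m=r["pixels"]&(d>0); q=P[m]
            print(n,round(r["score"],2),np.round(r["box"]),np.round(np.median(q,0),3) if len(q) else None, np.round(np.percentile(q,[2,98],axis=0),3).tolist() if len(q) else None)
print(bot.read_orientation(),bot.read_time())
E
```

```text
scene [ 1.11437451 -0.19880054  0.6887027 ] [-2.09599359 -1.37567392  0.52680973]
bin_dowels 0.84 [304. 159.  53.  52.] [0.493 0.084 0.044] [[0.446, 0.054, 0.015], [0.529, 0.116, 0.058]]
bin_knobs 0.77 [352. 134.  49.  50.] [0.476 0.189 0.044] [[0.428, 0.161, 0.016], [0.512, 0.223, 0.058]]
bin_nuts 0.8 [412. 182.  63.  57.] [0.622 0.225 0.044] [[0.573, 0.197, 0.012], [0.658, 0.263, 0.058]]
bin_hinges 0.9 [217. 251.  63.  63.] [ 0.612 -0.108  0.032] [[0.562, -0.147, 0.002], [0.652, -0.069, 0.046]]
bay_dowels 0.65 [414. 206. 108.  67.] [0.673 0.207 0.022] [[0.57, 0.168, 0.01], [0.71, 0.288, 0.034]]
bay_dowels 0.31 [218. 250.  65.  61.] [ 0.612 -0.108  0.032] [[0.563, -0.147, 0.002], [0.652, -0.069, 0.046]]
bay_knobs 0.61 [309. 184.  92.  57.] [0.554 0.074 0.022] [[0.451, 0.03, 0.01], [0.587, 0.148, 0.047]]
bay_nuts 0.93 [359. 156.  95.  52.] [0.529 0.18  0.023] [[0.426, 0.142, 0.01], [0.566, 0.257, 0.039]]
bay_hinges 0.83 [362. 231. 111.  86.] [0.661 0.114 0.014] [[0.584, 0.06, 0.01], [0.731, 0.174, 0.028]]
glue_bottle 0.67 [293. 285.  44.  83.] [ 0.762 -0.047  0.093] [[0.736, -0.068, 
[... 616 characters left out ...]
4, -0.069, 0.045]]
bay_dowels 0.61 [154. 220.  83.  96.] [0.647 0.216 0.016] [[0.554, 0.169, 0.008], [0.701, 0.289, 0.032]]
bay_knobs 0.89 [241. 290.  86.  96.] [0.528 0.086 0.016] [[0.432, 0.028, 0.009], [0.578, 0.148, 0.046]]
bay_nuts 0.94 [171. 302.  82. 102.] [0.507 0.2   0.017] [[0.41, 0.141, 0.007], [0.557, 0.259, 0.036]]
bay_hinges 0.66 [220. 204.  80.  98.] [0.65  0.117 0.012] [[0.58, 0.061, 0.008], [0.72, 0.175, 0.027]]
bay_hinges 0.54 [170. 316.  43.  58.] [0.464 0.195 0.043] [[0.425, 0.162, 0.011], [0.505, 0.225, 0.058]]
glue_bottle 0.78 [314. 140.  40.  51.] [ 0.731 -0.036  0.1  ] [[0.715, -0.064, -0.0], [0.761, -0.013, 0.15]]
[-7.17491952e-01 -3.05850691e+00  6.45444240e-05] 1.0
```

View pics/top0.png

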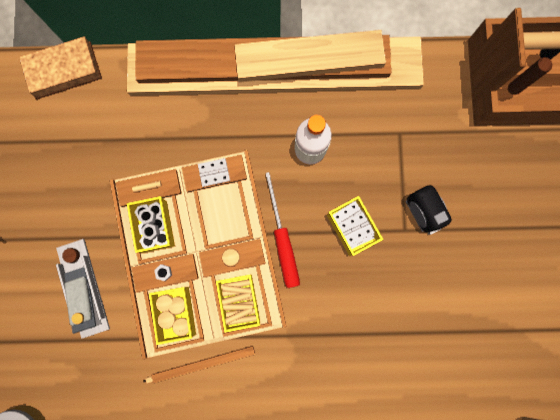

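View pics/scene0.png

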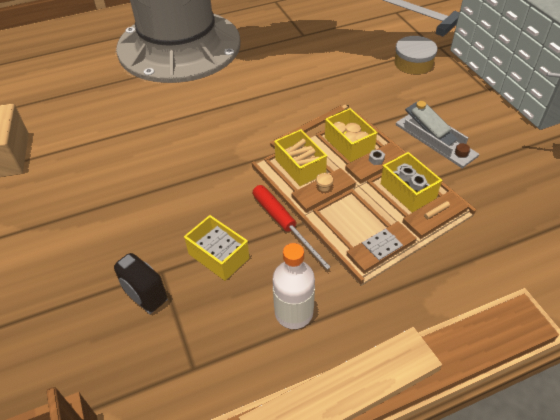

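The top view shows the rack at about columns 112–285, rows 150–355:

- **Dowels bay** (sample at 147,187) holds the nuts.
- **Nuts bay** (162,272) holds the knobs.
- **Knobs bay** (230,257) holds the dowels.
- **Hinges bay** (213,172) is empty.

The hinges bin stands on the bench at (355,226) and the glue bottle is at (314,140). The scene view agrees. The empty hinges bay can serve as the swap spot. Next I fit exact poses.

```bash
cat > fit.py <<'E'
from h import *
BINS=("bin_dowels","bin_knobs","bin_nuts","bin_hinges")
def rect(q):
    r=cv2.minAreaRect((q[:,:2]*1000).astype(np.float32)); b=cv2.boxPoints(r)
    e=[b[1]-b[0],b[2]-b[1]]; L=max(e,key=np.linalg.norm); a=np.degrees(np.arctan2(L[1],L[0]))
    a=(a+90)%180-90
    return np.array(r[0])/1000,a,sorted(map(float,np.round(r[1],1)))
def bins(cam="top",names=BINS):
    p,d=bot.grab_frame(cam); P=cloud(cam,d); o={}
    for n in names:
        rs=bot.regions_of(cam,n)
        if not rs: continue
        m=cv2.dilate(rs[0]["pixels"].astype(np.uint8),np.ones((3,3)))>0
        q=P[m&(d>0)]; top=np.percentile(q[:,2],97); q=q[abs(q[:,2]-top)<.005]
        o[n]=(*rect(q),round(float(top),4))
    return p,d,P,o
E
python3 - <<'E'
from fit import *
for c in("top","scene"):
    p,d,P,o=bins(c)
    for n in o: print(c,n,o[n])
    u=np.zeros(d.shape,bool)
    for n in("bay_dowels","bay_knobs","bay_nuts","bay_hinges"):
        r=bot.regions_of(c,n)[0]; u|=r["pixels"]
    q=P[u&(d>0)]; q=q[(q[:,2]>.004)&(q[:,2]<.03)]
    print(c,"rack",rect(q),np.histogram(q[:,2],np.arange(.004,.032,.002)))
    # in rack frame: ledge-height histogram
    C,a,s=rect(q); 
    for a in (a,a+90):
        t=np.radians(a); l=(q[:,:2]-C)@np.array([[np.cos(t),-np.sin(t)],[np.sin(t),np.cos(t)]])
        g=l[(q[:,2]>.021)&(q[:,2]<.028)]
        h,_=np.histogram(g[:,0],np.arange(-.16,.161,.005)); print(round(a,2),h)
    # batten/floor image
    r=3; 
p,d=bot.grab_frame("top"); P=cloud("top",d)
z=np.clip(P[...,2]*1000*6,0,255).astype(np.uint8)[140:370,100:300]
cv2.imwrite("pics/z.png",np.hstack([cv2.applyColorMap(cv2.resize(z,None,fx=2,fy=2.5),2),cv2.resize(p[140:370,100:300],None,fx=2,fy=2.5)]))
E
```

```text
top bin_dowels (array([0.48281003, 0.0875233 ]), np.float32(9.416107), [56.8, 81.7], 0.0571)
top bin_knobs (array([0.46556534, 0.19421803]), np.float32(9.056221), [57.2, 81.7], 0.0571)
top bin_nuts (array([0.611534  , 0.23066776]), np.float32(10.604172), [57.3, 82.1], 0.0568)
top bin_hinges (array([ 0.60284174, -0.10662335]), np.float32(27.272476), [57.5, 81.6], 0.045)
top rack (array([0.56896088, 0.16133504]), np.float32(11.220421), [230.2, 298.2]) (array([  77,  198, 2047, 4275, 1710,  714, 1096,  490, 1309, 2707, 1227,
        255,   69]), array([0.004, 0.006, 0.008, 0.01 , 0.012, 0.014, 0.016, 0.018, 0.02 ,
       0.022, 0.024, 0.026, 0.028, 0.03 ]))
11.22 [  0   0   0   1   0   0   0   0   0   0   0   0   1   0   0   0   0   0
   0   0   0   0 151 354 321 267 247 258 260 305 335  33   0   0   0   0
   0   0   0   0   0   0   0   0   0   0   0   0   0   0   0   0 265 328
 325 321 231 259 320 326 187   0   0   0]
101.22 [  0   0   0   0   0   0   0   0   0  26 136 129 132 132 136 140 146 131
 100  89  91  86 103 126 136 130 128 137 133 129 103   0  34 130 136 140
 135 127 140 120 123  94  86  70  82  87 111 120 125 129 133 135 139 100
   0   0   0   0   0   0   0   0   0   0]
scene bin_dowels (array([0.48625168, 0.08713882]), np.float32(10.463371), [59.6, 83.2], 0.0575)
scene bin_knobs (array([0.46949487, 0.19380045]), np.float32(9.496597), [58.9, 84.6], 0.0576)
scene bin_nuts (array([0.6146098, 0.2302016]), np.float32(10.386993), [59.4, 82.6], 0.0576)
scene bin_hinges (array([ 0.60558893, -0.10746262]), np.float32(28.310936), [58.2, 84.5], 0.0456)Traceback (most recent call last):
  File "<stdin>", line 7, in <module>
IndexError: list index out of range
```

```bash
python3 - <<'E'
from fit import *
p,d=bot.grab_frame("top"); P=cloud("top",d)
C=np.array([.56896,.16134]); t=np.radians(11.22); M=np.array([[np.cos(t),-np.sin(t)],[np.sin(t),np.cos(t)]])
l=((P[...,:2]-C)@M)*1000; z=P[...,2]; ok=d>0
# hinge bay: expected about x+55,y-57
box=lambda x0,x1,y0,y1: ok&(l[...,0]>x0)&(l[...,0]<x1)&(l[...,1]>y0)&(l[...,1]<y1)
m=box(-10,110,-112,-5)
for nm,ax,sel in(("x",0,box(-20,150,-75,-40)),("y",1,box(25,80,-125,10))):
    b=np.arange(-126,150,3); k=np.digitize(l[...,ax][sel],b)
    print(nm,[(int(b[i-1])+1,round(float(np.median(z[sel][k==i])*1000),1)) for i in np.unique(k)])
for X in(-28,122):
  for Y in(-57,57):
    s=box(X-15,X+15,Y-35,Y+35)&(z>.0275)
    if s.sum(): print(X,Y,s.sum(),np.round((l[s].max(0)+l[s].min(0))/2,1),np.round(l[s].mean(0),1),round(z[s].max(),4))
for n,c in(("dow",(.4828,.0875)),("kn",(.4656,.1942)),("nuts",(.6115,.2307))): print(n,np.round((np.array(c)-C)@M*1000,1))
# rectified colour view in rack frame, 2.0 px/mm at z=.02
g=bot.get_calibration("top"); K=np.array(g["K"]); o=np.array(g["orientation"]); Rm=o if o.shape==(3,3) else R.from_rotvec(o).as_matrix()
gy,gx=np.mgrid[0:520,0:640]; rx=(gx-320)/2/1000; ry=-(gy-260)/2/1000
W=np.stack([rx*np.cos(t)-ry*np.sin(t)+C[0],rx*np.sin(t)+ry*np.cos(t)+C[1],np.full(rx.shape,.02)],-1)
q=(W-np.array(g["eye"]))@Rm; u=(q[...,0]/q[...,2]*K[0,0]+K[0,2]).astype(np.float32); v=(q[...,1]/q[...,2]*K[1,1]+K[1,2]).astype(np.float32)
im=cv2.remap(p,u,v,1)
for x in(-94,54):
  for y in(-57.5,57.5):
    c=lambda a,b:(int(320+2*(x+a)),int(260-2*(y+b)))
    cv2.rectangle(im,c(-48,-35.5),c(48,35.5),(255,0,255),1); cv2.circle(im,c(70,0),3,(255,0,0),-1)
cv2.imwrite("pics/rect.png",im)
E
```

```text
x [(-20, 45.4), (-17, 44.0), (-14, 42.6), (-11, 23.3), (-8, 22.8), (-5, 22.6), (-2, 9.9), (1, 17.2), (4, 16.0), (7, 11.2), (10, 10.6), (13, 10.9), (16, 11.1), (19, 11.0), (22, 10.6), (25, 10.7), (28, 11.0), (31, 11.4), (34, 11.1), (37, 11.3), (40, 10.5), (43, 11.2), (46, 11.1), (49, 10.9), (52, 11.3), (55, 11.3), (58, 11.2), (61, 10.4), (64, 11.2), (67, 10.9), (70, 10.8), (73, 11.0), (76, 11.3), (79, 10.9), (82, 11.1), (85, 11.2), (88, 11.0), (91, 11.1), (94, 10.8), (97, 10.5), (100, 15.4), (103, 24.2), (106, 25.4), (109, 25.6), (112, 25.3), (115, 25.7), (118, 25.8), (121, 27.1), (124, 27.6), (127, 25.2), (130, 25.2), (133, 25.5), (136, 25.9), (139, 25.9), (142, 24.5), (148, 5.6)]
y [(-125, -1.0), (-122, 13.8), (-119, 15.0), (-116, 9.7), (-113, 11.0), (-110, 11.0), (-107, 11.0), (-104, 10.6), (-101, 11.7), (-98, 16.7), (-95, 15.8), (-92, 10.4), (-89, 10.9), (-86, 10.9), (-83, 10.9), (-80, 11.1), (-77, 11.0), (-74, 11.4), (-71, 10.8), (-68, 11.1), (-65, 11.1), (-62, 10.9), (-59, 11.0), (-56, 11.4), (-53, 10.9), (-50, 10.9), (-47, 11.1), (-44, 11.1), (-41, 10.6), (-38, 11.4), (-35, 11.3), (-32, 10.9), (-29, 10.7), (-26, 10.8), (-23, 15.5), (-20, 16.6), (-17, 13.2), (-14, 11.0), (-11, 11.0), (-8, 10.7), (-5, 11.0), (-2, 9.6), (1, 10.1), (4, 10.9), (7, 11.2), (10, 10.5)]
-28 -57 239 [-26.3 -58.9] [-25.9 -59.1] 0.0502
-28 57 202 [-26.   56.5] [-25.5  55.6] 0.0391
122 -57 70 [121.5 -58.4] [122.7 -57.7] 0.0324
122 57 160 [118.8  56.1] [122.   56.4] 0.0355
dow [-98.9 -55.7]
kn [-95.   52.3]
nuts [55.2 59.8]
```

View pics/rect.png

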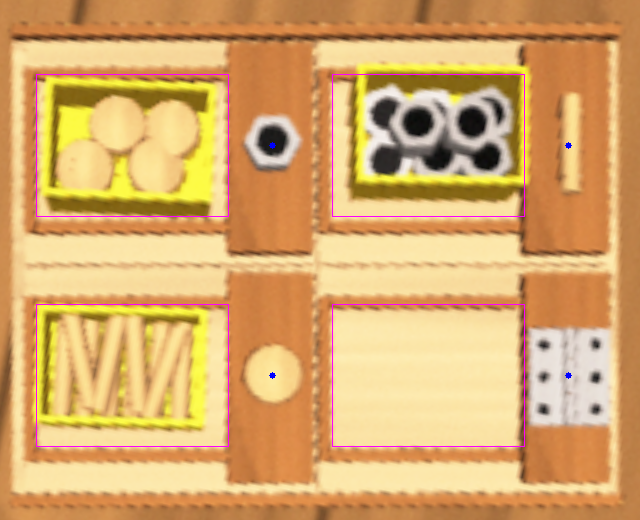

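The rectified view confirms the rack's pose. Depth steps in the empty bay put the bay centres at rack x = 53 and −95 mm, y = −59 and +56 mm, with the floor at z ≈ 12 mm. First move: dowels into the empty bay.

```bash
cat > mv.py <<'E'
from fit import *
C=np.array([.56896,.16134]); t=np.radians(11.22); Rt=np.array([[np.cos(t),-np.sin(t)],[np.sin(t),np.cos(t)]])
BAY={n:C+Rt@np.array(v) for n,v in dict(dowels=(.053,.056),hinges=(.053,-.059),nuts=(-.095,.056),knobs=(-.095,-.059)).items()}
def ori(deg): return (R.from_euler("z",deg+180,degrees=True)*R.from_rotvec([np.pi,0,0])).as_rotvec()
FL=.012; G=.012; UP=.125
def move(src,yaw,dst,base=FL,dyaw=11.2):
    o=ori(yaw); z=base+G
    if np.linalg.norm(bot.read_position()[:2]-src)>.3: bot.reach([*src,.17],o)
    else: bot.servo_line([*src,UP],o,v=.2)
    bot.servo_line([*src,z],o,v=.12); bot.grasp(25)
    print("gap",bot.read_finger_gap(),"F",bot.read_gripper_force())
    bot.servo_line([*src,UP],o,v=.12)
    o=ori(dyaw); bot.servo_line([*dst,UP],o,v=.15)
    print("carry gap",bot.read_finger_gap())
    bot.servo_line([*dst,.05],o,v=.12); bot.servo_line([*dst,FL+G+.001],o,v=.04)
    print("force",np.round(bot.read_force(),1)); bot.gripper_open()
    bot.servo_line([*dst,UP],o,v=.15); print("t",bot.read_time())
E
python3 - <<'E'
from mv import *
print(BAY)
for b in BAY.values():
    for z in(.024,.125): print(np.round(bot.ik([*b,z],ori(11.2)),2))
print(np.round(bot.ik([.603,-.1066,.024],ori(27.5)),2))
move(np.array([.4835,.0875]),9.8,BAY["hinges"])
p,d=bot.grab_frame("top"); cv2.imwrite("pics/m1.png",p)
p,d=bot.grab_frame("scene"); cv2.imwrite("pics/m1s.png",p)
E
```

```text
{'dowels': array([0.61005073, 0.22658226]), 'hinges': array([0.63242706, 0.11378022]), 'nuts': array([0.46487941, 0.1977849 ]), 'knobs': array([0.48725574, 0.08498286])}
[-0.51  0.59  0.08  1.8  -0.06  0.76  1.37]
[-0.54  0.47  0.12  1.74 -0.07  0.94  1.37]
[-0.38  0.58  0.13  1.82 -0.1   0.75  1.58]
[-0.43  0.46  0.2   1.76 -0.11  0.93  1.58]
[-0.61  0.41  0.1   2.13 -0.07  0.61  1.3 ]
[-0.66  0.25  0.15  2.07 -0.05  0.83  1.29]
[-0.46  0.4   0.19  2.16 -0.13  0.6   1.59]
[-0.56  0.23  0.29  2.1  -0.09  0.82  1.56]
[-0.14  0.55  0.27  1.9  -0.22  0.72  2.31]
gap 0.055289938608848226 F 24.990450739860535
carry gap 0.05504844430676459
force [ 0.5 -0.2 -1.7]
t 11.1167
```

View pics/m1s.png

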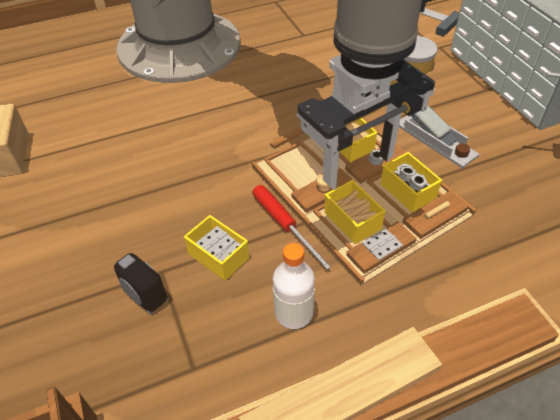

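The dowels bin now stands in the hinges bay at about (354,212), upright, and the bottle is untouched. Continuing with knobs and nuts.

```bash
python3 - <<'E'
from mv import *
move(np.array([.4665,.1942]),9.8,BAY["knobs"])
move(np.array([.6125,.2306]),10.6,BAY["nuts"])
bot.servo_line([.60,-.1,.2],ori(20),v=.25)
p,d,P,o=bins("scene"); cv2.imwrite("pics/m3s.png",p)
for n in o: print(n,o[n], np.round((o[n][0]-C)@Rt*1000,1))
p,d,P,o=bins("top"); cv2.imwrite("pics/m3.png",p)
for n in o: print(n,o[n], np.round((o[n][0]-C)@Rt*1000,1))
E
```

```text
gap 0.055220651577124795 F 24.937902688980103
carry gap 0.05485010918785995
force [ 0.1  0.2 -1.9]
t 18.9833
gap 0.05498025876655531 F 25.000329315662384
carry gap 0.05489766330340108
force [ 0.1  0.  -3. ]
t 27.05
bin_dowels (array([0.63490491, 0.11305479]), np.float32(10.779396), [57.8, 83.2], 0.0578) [ 55.3 -60.2]
bin_knobs (array([0.48954288, 0.08487463]), np.float32(9.807823), [58.7, 84.4], 0.0576) [-92.8 -59.6]
bin_nuts (array([0.46766245, 0.19700868]), np.float32(11.435463), [59.2, 83.7], 0.0575) [-92.4  54.7]
bin_hinges (array([ 0.60556781, -0.1070721 ]), np.float32(26.80214), [58.2, 83.6], 0.0458) [ -16.3 -270.4]
bin_dowels (array([0.63157611, 0.11424299]), np.float32(10.9745865), [56.6, 81.8], 0.0571) [ 52.3 -58.4]
bin_knobs (array([0.48639951, 0.0853213 ]), np.float32(10.418144), [56.7, 81.5], 0.0571) [-95.8 -58.5]
bin_nuts (array([0.46381506, 0.19797157]), np.float32(11.208717), [57.0, 81.6], 0.057) [-96.   56.4]
bin_hinges (array([ 0.58186371, -0.05503761]), np.float32(21.672256), [1.3, 19.5], 0.4175) [ -29.4 -214.8]
```

View pics/m3s.png

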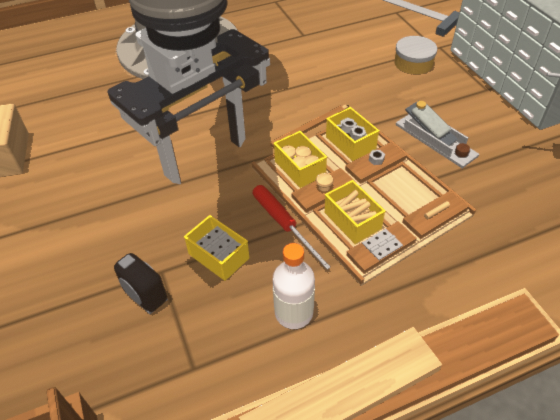

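Knobs are in the knobs bay (300,158) and nuts in the nuts bay (352,133). All rims are level at 57 mm and within 1 mm of target in the top camera. Only dowels and hinges remain.

```bash
python3 - <<'E'
from mv import *
move(BAY["hinges"],11.0,BAY["dowels"])
move(np.array([.6035,-.1068]),27.3,BAY["hinges"],base=0.0)
bot.servo_line([.55,-.12,.25],ori(20),v=.25)
for c in("scene","top"):
    p,d,P,o=bins(c); cv2.imwrite(f"pics/e_{c}.png",p)
    for n in o: print(n,o[n], np.round((o[n][0]-C)@Rt*1000,1))
    for r in bot.regions_of(c,"glue_bottle")[:1]: print(np.round(np.median(P[r["pixels"]],0),3))
print(bot.read_time())
E
```

```text
gap 0.05492408127239716 F 24.997632801532745
carry gap 0.05485325162851359
force [ 0.9 -0.5 -1.3]
t 37.05
gap 0.05480753511325367 F 24.99170958995819
carry gap 0.05494636463021218
force [ 0.3 -0.  -3.1]
t 46.3333
bin_dowels (array([0.61264655, 0.22629793]), np.float32(10.778549), [60.3, 84.5], 0.0578) [55.5 55.2]
bin_knobs (array([0.48979977, 0.0845309 ]), np.float32(11.2967), [58.3, 84.9], 0.0575) [-92.6 -59.9]
bin_nuts (array([0.46763214, 0.19712961]), np.float32(10.798698), [59.5, 85.6], 0.0574) [-92.4  54.8]
bin_hinges (array([0.63477856, 0.11293868]), np.float32(10.284721), [58.2, 84.4], 0.0579) [ 55.1 -60.3]
bin_knobs (array([0.48627057, 0.0855116 ]), np.float32(10.428955), [56.8, 81.7], 0.057) [-95.9 -58.3]
bin_nuts (array([0.46380414, 0.19791635]), np.float32(11.3029785), [57.1, 81.6], 0.057) [-96.   56.3]
bin_hinges (array([0.6313988 , 0.11421471]), np.float32(10.98716), [56.7, 81.9], 0.057) [ 52.1 -58.4]
[ 0.731 -0.036  0.1  ]
48.1917
```

View pics/e_scene.png

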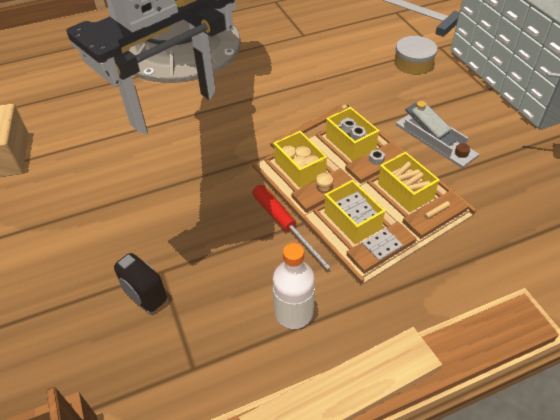

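View pics/e_top.png

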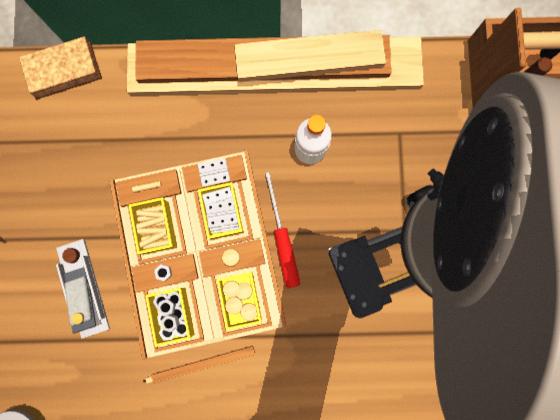

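Both views show each bin in its matching bay: dowels (152,226), hinges (221,212), nuts (170,317) and knobs (239,300). All rims are level at 57 mm, the bottle stands at (314,140), and the gripper is open and clear.

```bash
python3 -c "
from station import bot
print(bot.job_done())"
```

```text
the job is handed in; nothing more can be done
None
```

All four bins are in their matching bays, upright and flat, the glue bottle is still standing, and the job was handed in at about 48 s with the gripper open and clear.

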